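# Hang the meat mallet in its collar

### The arm

A 7-joint arm with a two-finger parallel gripper is mounted at the origin on the work surface. World frame = base frame: x ahead of the robot, y to its left, z up, the work surface at z = 0. Lengths are in m, angles in rad, forces in N, time in s.
With the tool pointing down it reaches from about 0.425 to 0.875 m from the base axis. Payload 8.4 kg.
Tool frame: the origin (TCP) lies at the very end of the fingers, on their centre line; the grasp point (between the pads) lies 19 mm behind it; z points along the fingers, y is the direction in which the jaws open and shut (so a half turn about z gives the same grasp; the last joint's range is limited). The gripper opens to 85 mm and grips with 20 to 120 N. Pads are 22 mm wide; open, the fingers measure 114 mm over their backs; the gripper's body (76 mm by 85 mm) begins 54 mm behind the grasp point. The pads swing forward as they close: fully open they stand 13 mm farther back than shut.
Start: joints at [-1.323, 0.333, 0.04, 1.465, -0.013, 1.343, -0.059], TCP at [0.221, 0.611, 0.231] pointing down, gripper open.
Joint ranges: [-2.58, 2.58], [-0.38, 2.09], [-1.3, 1.39], [0.25, 2.4], [-1.5, 4.64], [0.08, 2.09], [-2.65, 2.65]. Speed limits (rad/s): [2.22, 2.22, 2.79, 2.79, 3.14, 3.14, 3.14].

### API

Orientations are given as a unit quaternion [x, y, z, w].
In Python, from workcell import bot, hand, vision, order, status gives the robot as it stands. Calls block until the motion is done:
- bot.move_pose(position, orientation): joint-space move of the TCP to a pose.
- bot.move_l(position, frame=None, speed=0.15, stop_force=None): straight line of the TCP; frame=None keeps the orientation; speed is the mean speed in m/s. With stop_force (N) it stops when the force on the tool has changed by that much, and returns True; else False.
- bot.goto_joints(angles): joint-space move.
- hand.set_gripper(opening, grip_force=None): opening from 0.0 (shut) to 1.0 (fully open); grip_force is the grip in N (None keeps the last); returns when the fingers have stopped.
- bot.wait(seconds).
- bot.solve_ik(position, orientation): joint angles nearest the present ones, or None.
- vision.camera(name): name is "scene" or "side" or "wrist"; returns (picture, depth): 420x560x3 uint8, red, green, blue; 420x560 float32, m along the optical axis (not along the pixel's ray), 0 where there is no reading.
- vision.calibration(name): a dict with "mtx" (3x3 intrinsics, pixels), "rvec" (rotation vector, rad) and "tvec" (3), from world to camera coordinates, as OpenCV has them. Camera axes: x right, y down, z forward; pixel columns grow to the right and rows downward; lengths in m; the calibration is good to about 2 mm. A picture is of the moment at which its call begins: read the wrist's pose just before it. calibration takes no time and is no camera call; for the wrist camera it gives the pose at the moment of the call.
A pose or a line that the arm cannot do raises bot.Unreachable and nothing moves.
- order.hand_in(): hands the job in, once; it reports no verdict.
Readings, each from a call of its own:
- status.read_clock(): time.
- status.read_q(): joint angles.
- status.read_qd(): joint speeds.
- status.read_joint_torque(): joint torques, N m.
- status.read_tool_pos(): TCP position.
- status.read_tcp_rot(): TCP orientation.
- status.read_ft_force(): force on the tool from outside, world axes, zero at the start.
- status.read_torque(): the same for the moment, N m.
- status.read_width(): opening from 0.0 (shut) to 1.0 (fully open).
Only numpy, scipy, OpenCV 4.12 (cv2) and the standard library are available. Lean on these libraries where they do the work, as an engineer would, in place of code of your own. Each camera call takes 0.05 s, during which the arm holds its last target.

### The job

Take the metal meat mallet off the drip rack and hang it in the red collar of its stand: handle first down through the hole, lowered by hand and not let fall, until the head rests flat on the collar, then let go. The hole is bored off-centre and the collar was put back any way round, so feel for it gently: never lean on the stand with more than about 30 N. Leave everything else where it is.

Things in the scene. Friction and masses are not known exactly. Their poses are not given: they have to be found in the camera images.
- mallet: Aluminium meat mallet, 0.3 to 0.55 kg, hanging handle down across the rack's bars in any of its 3 places. Head: box 76 (x, across the bars) x 40 (y, along them) x 48 mm high. Handle: round, 22 mm thick, 115 mm long, straight down from the head's middle, its last 3 mm tapering to 18 mm. Origin: on the handle's axis at the head's flat underside; z up, from handle to head. 60 mm free to its neighbours
- mallet_tip (a point): The free end of the mallet's handle, on its axis, 115 mm below the mallet's origin
- rack: Fixed drip rack: two round level bars along its y axis, 12 mm thick, 32 mm apart, their tops 130 mm above the table; base plate 130 x 440 mm. Origin: centre of its underside. Places for three tools, at the middle and 110 mm to either side
- stand: Fixed stand: dark base plate 150 x 130 mm, 8 mm thick, and two uprights at x = -52 and +52 mm carrying a level flat round red collar, 88 mm across, 12 mm thick, its top 125 mm above the table. Origin: centre of its underside, below the middle of the collar's disc. Free depth below the collar down to the base plate. Rigid: the collar does not turn or give
- collar_top (a point): Middle of the collar's disc, NOT of its hole, on its flat top, 125 mm above the table. The hole goes right through, upright, 25 mm in diameter, sharp-edged; its centre lies 7 mm from this point in a direction that differs each time and is not measured: it must be seen or felt for
- wood_mallet: the wooden mallet hanging on the rack (wooden box head 80 x 50 x 44 mm, pale handle 115 mm long); a bystander. Origin like the metal mallet's
- pounder: the white disc-headed pounder hanging on the rack (disc 72 mm across, 28 mm high, black handle 115 mm long); a bystander. Origin like the metal mallet's
- pitcher: clear pitcher, about 120 mm across with a side handle, 190 mm high; a bystander. Origin: centre of its underside
- pepper_mill: dark wooden pepper mill, 54 mm across, 140 mm high; a bystander. Origin: centre of its underside
- spice_jar: small jar with a red lid, 52 mm across, 85 mm high; a bystander. Origin: centre of its underside
- ramekin: white ramekin, 84 mm across, 45 mm high; a bystander. Origin: centre of its underside
Not all that is in view belongs to the job. Several things have the shape of the mallet; the one meant has the colours described above.

How it is judged:
By the outcome, as a careful person would: the job done as asked, in the order asked, and still so for the second after the job is handed in, with the robot touching nothing.
It also fails if it takes over 72 s, if anything falls off the work surface, if the arm or the gripper's body presses on something with over 40 N, if the wrist force passes 120 N, or if a joint passes its speed limit or range.

## Working session

There is one attempt and no reset: what is moved stays moved. The work goes in short steps, each a Python script; the robot and the scene stay as the last script left them, time stands still between calls to the robot, and variables do not carry over. Pictures are saved under pics/ and viewed, and the job is handed in when it is done.

```bash
ls; mkdir -p pics; python3 - <<'E'
from workcell import bot,hand,vision,order,status
import cv2,numpy as np
for n in ["scene","side","wrist"]:
    im,d=vision.camera(n); c=vision.calibration(n)
    cv2.imwrite(f"pics/a_{n}.png",im[:,:,::-1]); np.savez(f"a_{n}.npz",im=im,d=d,**c)
    R=cv2.Rodrigues(np.array(c["rvec"]))[0]; print(n,c["mtx"],(-R.T@np.array(c["tvec"]).ravel()).round(3),R.round(2).tolist())
print(status.read_clock(),status.read_tool_pos(),status.read_tcp_rot(),status.read_ft_force())
E
```

```text
pics
scene [[410.67860589   0.         279.75549434]
 [  0.         410.67860589 218.26649401]
 [  0.           0.           1.        ]] [ 1.168 -0.676  1.009] [[0.72, 0.69, 0.02], [0.48, -0.48, -0.73], [-0.5, 0.53, -0.68]]
side [[461.17823319   0.         279.24316795]
 [  0.         461.17823319 208.93538696]
 [  0.           0.           1.        ]] [ 0.476 -0.943  1.062] [[1.0, -0.08, -0.02], [-0.07, -0.69, -0.72], [0.04, 0.72, -0.69]]
wrist [[373.1959868    0.         283.29405392]
 [  0.         373.1959868  205.68683782]
 [  0.           0.           1.        ]] [0.158 0.634 0.373] [[0.34, 0.94, -0.0], [0.91, -0.33, 0.27], [0.25, -0.09, -0.96]]
0.15 [0.22083512 0.61096531 0.23065329] [ 1.72550773e-01  9.85000434e-01 -6.08234014e-04 -7.02043251e-05] [0.30516046 0.92021388 0.3996776 ]
```

View pics/a_scene.png

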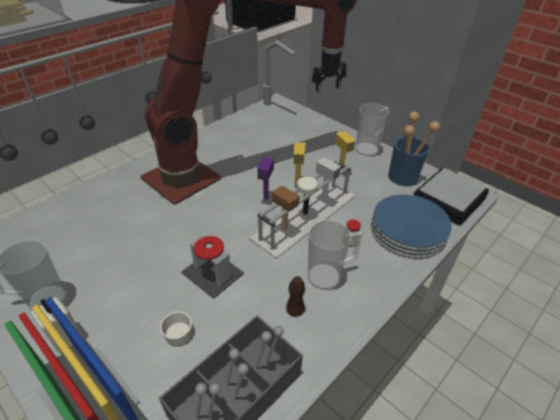

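View pics/a_side.png

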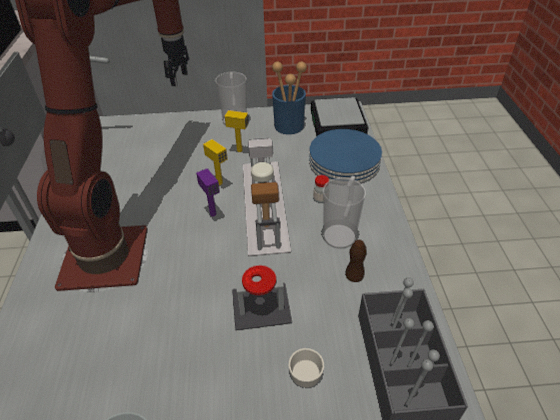

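View pics/a_wrist.png

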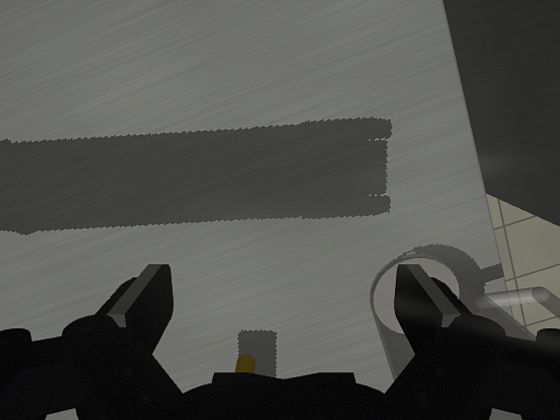

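Mallet-shaped candidates in the scene view:
- grey (330,170), side (261,148)
- wooden (285,197)
- yellow (299,155) and (345,143)
- purple (265,170)
- white pounder (307,184)

By colour, the metal mallet is the grey one on the far rack place. I'll check it in a close crop and measure it.

```bash
cat > h.py <<'E'
import cv2,numpy as np
def load(f): return np.load(f)
def cloud(a):
    K=a["mtx"];R=cv2.Rodrigues(a["rvec"])[0];t=a["tvec"].reshape(3)
    d=a["d"];v,u=np.mgrid[:d.shape[0],:d.shape[1]]
    P=np.dstack([(u-K[0,2])/K[0,0]*d,(v-K[1,2])/K[1,1]*d,d])
    W=(P-t)@R; W[d<=0]=np.nan
    return W
def save(n,f):
    from workcell import vision
    c=vision.calibration(n); im,d=vision.camera(n)
    np.savez(f+".npz",im=im,d=d,**{k:np.asarray(x) for k,x in c.items()}); cv2.imwrite(f"pics/{f}.png",im[:,:,::-1])
    return load(f+".npz")
E
python3 - <<'E'
from h import *
for n,(u0,u1,v0,v1) in {"scene":(240,370,120,250),"side":(200,310,90,260)}.items():
    a=load(f"a_{n}.npz"); W=cloud(a)
    cr=cv2.resize(a["im"][v0:v1,u0:u1,::-1],None,fx=4 if n=="scene" else 3.5,fy=4 if n=="scene" else 3.5,interpolation=cv2.INTER_CUBIC); cv2.imwrite(f"pics/crop_{n}.png",cr)
    x,y,z=W[...,0],W[...,1],W[...,2]
    im=a["im"].astype(int)
    red=(im[...,0]>120)&(im[...,1]<60)&(im[...,2]<60)&(abs(z-.125)<.008)&(x<.7)
    p=W[red]; print(n,"red",len(p)); 
    if len(p): print(p.mean(0),p.min(0),p.max(0), (cv2.minEnclosingCircle(p[:,:2].astype(np.float32))))
    for (uu,vv) in ([(333,165),(285,194),(307,184)] if n=="scene" else [(261,143),(265,187),(262,168)]): print(uu,vv,W[vv,uu].round(3))
    # rack heads
    m=(z>.135)&(z<.2)&(x>.3)&(x<.75)&(y>-.1)&(y<.7)
    nn,lab,st,ce=cv2.connectedComponentsWithStats(m.astype(np.uint8))
    for i in range(1,nn):
        if st[i,4]>40:
            q=W[lab==i]; print(st[i],q.mean(0).round(3),np.nanpercentile(q,2,0).round(3),np.nanpercentile(q,98,0).round(3), im[lab==i].mean(0).round())
E
```

```text
scene red 423
[ 0.46612557 -0.22352947  0.12553353] [ 0.42375148 -0.26337308  0.1210725 ] [ 0.50516466 -0.18166889  0.130242  ] ((0.4651085138320923, -0.22144824266433716), 0.042969994246959686)
333 165 [0.509 0.295 0.177]
285 194 [0.497 0.067 0.174]
307 184 [0.499 0.172 0.157]
[358 105  29  25 348] [0.416 0.656 0.165] [0.343 0.635 0.136] [0.458 0.695 0.191] [104. 104. 102.]
[335 131  20  19 231] [0.421 0.481 0.156] [0.376 0.457 0.136] [0.456 0.511 0.166] [137. 119.  58.]
[393 136  36  24 396] [0.626 0.628 0.15 ] [0.559 0.572 0.135] [0.681 0.697 0.193] [59. 64. 67.]
[293 143  12  18 190] [0.351 0.294 0.159] [0.315 0.265 0.137] [0.379 0.337 0.167] [149. 129.  65.]
[257 157  17  20 248] [0.332 0.141 0.157] [0.302 0.108 0.137] [0.356 0.186 0.167] [76. 48. 90.]
[316 157  24  24 385] [0.499 0.278 0.165] [0.456 0.265 0.137] [0.533 0.306 0.181] [124. 122. 120.]
[297 177  21  18 304] [0.5   0.171 0.154] [0.465 0.145 0.136] [0.527 0.207 0.161] [165. 165. 153.]
[272 186  27  26 475] [0.503 0.061 0.164] [0.46  0.043 0.137] [0.536 0.091 0.177] [97. 73. 54.]
[308 220  42  42 868] [0.701 0.02  0.1
[... 429 characters left out ...]
5. 66.]
[216  80  31  20 402] [0.401 0.654 0.165] [0.344 0.637 0.136] [0.455 0.69  0.194] [105. 104. 102.]
[225 110  24  15 297] [0.416 0.483 0.156] [0.375 0.462 0.137] [0.454 0.514 0.169] [144. 119.  20.]
[248 137  25  22 437] [0.492 0.279 0.166] [0.454 0.267 0.136] [0.529 0.309 0.184] [133. 128. 126.]
[203 139  24  22 324] [0.343 0.298 0.158] [0.306 0.268 0.137] [0.378 0.34  0.168] [148. 123.  24.]
[251 162  28  42 914] [0.493 0.105 0.162] [0.458 0.046 0.137] [0.532 0.205 0.178] [129. 108.  86.]
[200 168  19  26 327] [0.327 0.139 0.159] [0.302 0.109 0.137] [0.355 0.185 0.169] [81. 44. 95.]
[323 177  36  43 947] [0.704 0.014 0.166] [ 0.66  -0.044  0.136] [0.748 0.074 0.193] [116. 114. 112.]
```

View pics/crop_scene.png

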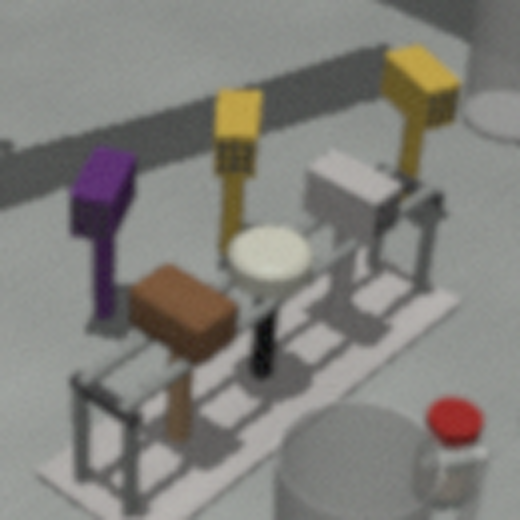

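View pics/crop_side.png

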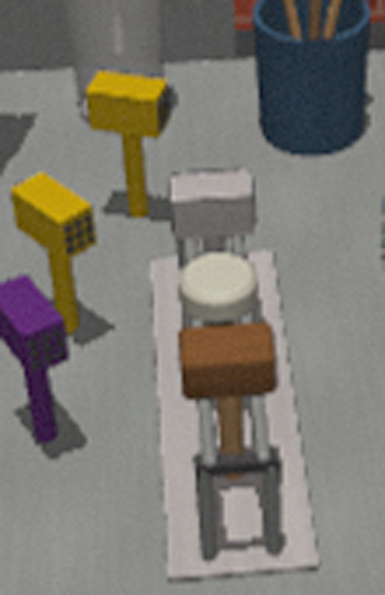

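The crop confirms the grey metal mallet on the far place, at about (0.495, 0.283). Next I'll look down at the collar and then the mallet with the wrist camera.

```bash
python3 - <<'E'
from h import *
from workcell import bot,hand,vision,order,status
for p in ([.463,-.2225,.23],[.495,.285,.26],[.495,.285,.139]):
  for q in ([0,1,0,0],[1,0,0,0]):
    s=bot.solve_ik(p,q); print(p,q,None if s is None else np.round(s,2))
for n in ("scene","side"):
    W=cloud(load(f"a_{n}.npz")); 
    m=(W[...,2]>.174)&(W[...,2]<.186)&(abs(W[...,0]-.495)<.06)&(abs(W[...,1]-.285)<.05)
    print(n,cv2.minAreaRect(W[m][:,:2].astype(np.float32)))
bot.move_pose([.463,-.2225,.24],[0,1,0,0])
print(status.read_clock())
a=save("wrist","w_collar"); print(status.read_clock())
W=cloud(a); im=a["im"].astype(int)
red=(im[...,0]>90)&(im[...,1]<70)&(im[...,2]<70)
p=W[red]; p=p[abs(p[:,2]-.125)<.01]; print(len(p),np.nanmean(p,0),cv2.minEnclosingCircle(p[:,:2].astype(np.float32)))
E
```

```text
[0.463, -0.2225, 0.23] [0, 1, 0, 0] [ 0.51  0.07 -0.15  1.79  0.01  1.29  1.92]
[0.463, -0.2225, 0.23] [1, 0, 0, 0] [-0.59  0.05  1.    1.83 -0.04  1.29 -1.15]
[0.495, 0.285, 0.26] [0, 1, 0, 0] [-0.83  0.16  0.26  1.63 -0.04  1.36  1.01]
[0.495, 0.285, 0.26] [1, 0, 0, 0] [-1.09  0.17  0.56  1.64 -0.09  1.36 -2.09]
[0.495, 0.285, 0.139] [0, 1, 0, 0] [-0.81  0.24  0.25  1.79 -0.06  1.12  1.03]
[0.495, 0.285, 0.139] [1, 0, 0, 0] [-1.09  0.26  0.57  1.8  -0.16  1.12 -2.03]
scene ((0.4929696023464203, 0.284952312707901), (0.04697224497795105, 0.07849162817001343), 87.3987045288086)
side ((0.49193426966667175, 0.2887670397758484), (0.07873449474573135, 0.04771184176206589), 4.867431163787842)
3.1917
3.2417
2758 [ 0.45055632 -0.23875998  0.12474253] ((0.4650191068649292, -0.2193765640258789), 0.04351197928190231)
```

View pics/w_collar.png

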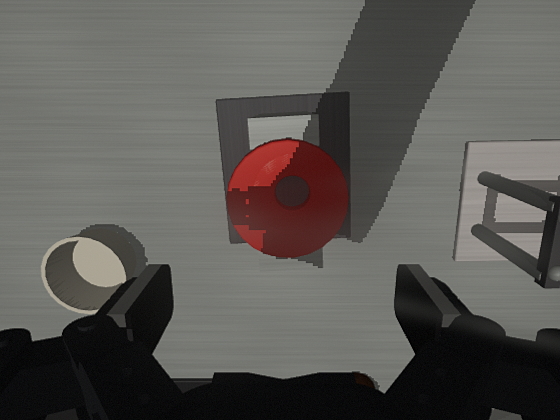

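The wrist view shows the collar disc centred near (288,198) and the hole as a dark spot near (292,191). I'll zoom in and fit both.

```bash
cat >> h.py <<'E'
def plane(a,uv,z):
    K=a["mtx"];R=cv2.Rodrigues(a["rvec"])[0];t=a["tvec"].reshape(3)
    uv=np.asarray(uv,float).reshape(-1,2); r=np.c_[(uv-[K[0,2],K[1,2]])/[K[0,0],K[1,1]],np.ones(len(uv))]@R
    c=-R.T@t; return c+r*((z-c[2])/r[:,2])[:,None]
E
python3 - <<'E'
from h import *
from scipy.optimize import least_squares
a=load("w_collar.npz"); im=a["im"]
cr=im[130:270,218:360,::-1]; g=cv2.resize(cr,None,fx=5,fy=5,interpolation=cv2.INTER_CUBIC)
g=np.clip(g.astype(float)*1.6,0,255).astype(np.uint8); cv2.imwrite("pics/c1.png",g[:600])
# rectified top view at z=.125, 0.25mm/px
def P(c):
    K=a["mtx"];return cv2.projectPoints(c.astype(float),a["rvec"],a["tvec"],K,None)[0][:,0]
c0=np.array([.465,-.2195]); n=400
yy,xx=np.mgrid[:n,:n]; X=c0[0]+(xx-200)*.00025; Y=c0[1]-(yy-200)*.00025
uv=P(np.c_[X.ravel(),Y.ravel(),np.full(X.size,.125)]).reshape(n,n,2).astype(np.float32)
rc=cv2.remap(im,uv[...,0],uv[...,1],cv2.INTER_LINEAR); cv2.imwrite("pics/rect.png",cv2.resize(np.clip(rc[:,:,::-1]*1.6,0,255).astype(np.uint8),None,fx=1.5,fy=1.5))
h=rc.astype(int); sat=h[...,0]-(h[...,1]+h[...,2])//2
m=(sat>35).astype(np.uint8)
cs,_=cv2.findContours(m,cv2.RETR_CCOMP,cv2.CHAIN_APPROX_NONE)
for c in cs:
    if len(c)>100:
        e=cv2.fitEllipse(c); print(len(c),[c0[0]+(e[0][0]-200)*.00025,c0[1]-(e[0][1]-200)*.00025],np.array(e[1])*.25,e[2])
E
```

```text
992 [np.float64(0.464292896270752), np.float64(-0.21911387252807618)] [86.13217163 86.77005768] 99.37574005126953
267 [np.float64(0.457177547454834), np.float64(-0.21579415512084962)] [22.5211544  24.17637062] 175.83631896972656
```

View pics/rect.png

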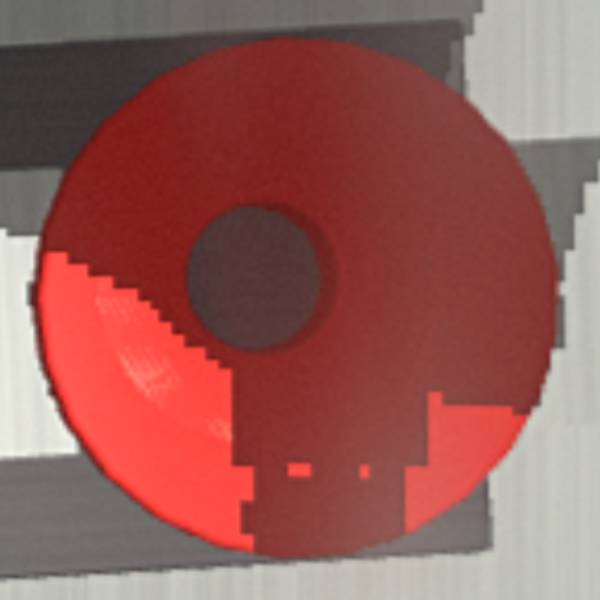

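```bash
python3 - <<'E'
from h import *
from workcell import bot,hand,vision,order,status
bot.move_pose([.492,.282,.293],[0,1,0,0])
a=save("wrist","w_mal"); print(status.read_clock(),status.read_tool_pos(),status.read_tcp_rot())
W=cloud(a);m=(W[...,2]>.17)&(W[...,2]<.187)&(abs(W[...,0]-.495)<.06)&(abs(W[...,1]-.285)<.05)
print(np.nanmedian(W[m][:,2]),cv2.minAreaRect(W[m][:,:2].astype(np.float32)),W[m].mean(0))
im=a["im"]
c0=np.array([.495,.282]); n=400
yy,xx=np.mgrid[:n,:n]; X=c0[0]+(xx-200)*.0004; Y=c0[1]-(yy-200)*.0004
uv=cv2.projectPoints(np.c_[X.ravel(),Y.ravel(),np.full(X.size,.178)],a["rvec"],a["tvec"],a["mtx"],None)[0].reshape(n,n,2).astype(np.float32)
rc=cv2.remap(im,uv[...,0],uv[...,1],cv2.INTER_LINEAR)
cv2.imwrite("pics/rect_m.png",cv2.resize(rc[:,:,::-1],None,fx=1.5,fy=1.5))
E
```

```text
5.1333 [0.49267432 0.28066675 0.29276087] [ 1.03862961e-03  9.99999409e-01 -3.14244997e-04 -6.69153037e-05]
0.17767776013139852 ((0.4942728281021118, 0.29075515270233154), (0.07991166412830353, 0.04012540355324745), 0.9567750096321106) [0.49193395 0.29061942 0.17758592]
```

View pics/rect_m.png

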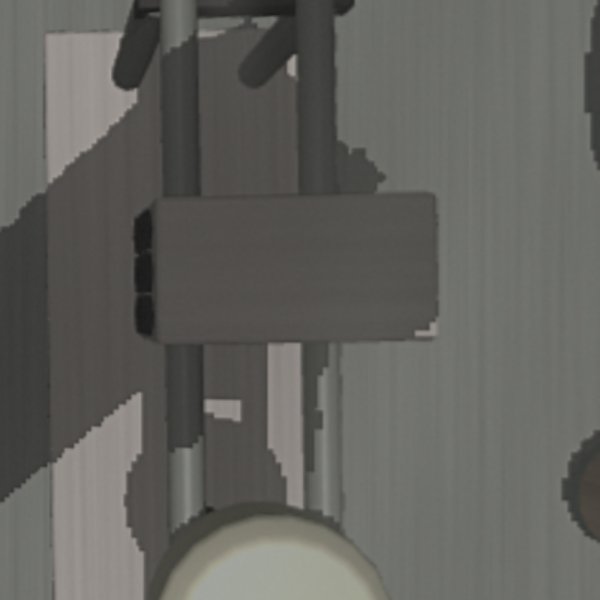

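View pics/w_mal.png

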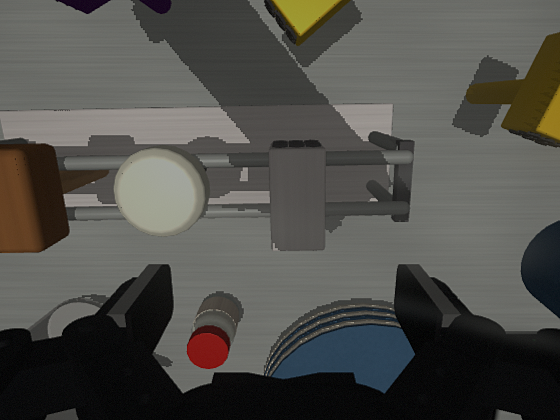

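```bash
cat >> h.py <<'E'
Q=[-np.sin(np.radians(.5)),np.cos(np.radians(.5)),0,0]
def mv(p,speed=.15,stop=None,tries=2):
    """line to p with readback correction"""
    from workcell import bot,status
    p=np.asarray(p,float)
    r=bot.move_l(list(p),speed=speed,stop_force=stop)
    return r,status.read_tool_pos()
E
python3 - <<'E'
from h import *
from workcell import bot,hand,vision,order,status
print(status.read_tool_pos(),bot.solve_ik([.494,.29,.34],Q) is not None,bot.solve_ik([.458,-.216,.34],Q) is not None)
T=np.array([.4939,.2895])
bot.move_pose([*T,.23],Q); bot.wait(.2); p=np.array(status.read_tool_pos()); print(p,status.read_tcp_rot(),status.read_ft_force(),status.read_clock())
off=np.r_[T,.23]-p
print(bot.move_l([T[0]+off[0],T[1]+off[1],.140+off[2]],speed=.1,stop_force=12)); bot.wait(.1)
print(status.read_tool_pos(),status.read_tcp_rot(),status.read_ft_force(),status.read_clock())
a=save("wrist","w_pre")
a=save("side","s_pre")
E
```

```text
[0.49267432 0.28066675 0.29276087] True True
[0.49480221 0.28981889 0.23215855] [-8.40784720e-03  9.99963582e-01  5.84013051e-04  1.34200367e-03] [0.11316877 0.65432179 0.86399941] 5.6917
False
[0.49336933 0.28947282 0.13859723] [-8.72517407e-03  9.99961743e-01  2.35834298e-04  5.72300767e-04] [ 0.21754876  1.02797858 -0.78383993] 6.8667
```

View pics/w_pre.png

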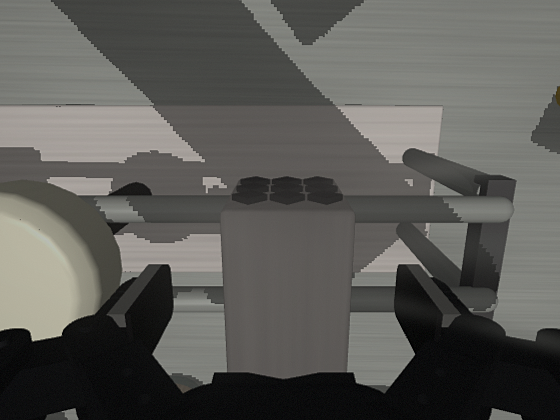

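The wrist view shows the head (222–353) centred between the fingers (172 and 396), with the pounder clear of them. I'll grip and lift gently.

```bash
python3 - <<'E'
from h import *
from workcell import bot,hand,vision,order,status
f0=np.array(status.read_ft_force())
hand.set_gripper(0.0,80); print(status.read_width(),np.array(status.read_ft_force())-f0,status.read_clock())
p=status.read_tool_pos()
bot.move_l([p[0],p[1],p[2]+.03],speed=.06); bot.wait(.1)
print(status.read_tool_pos(),status.read_ft_force(),status.read_torque(),status.read_width())
bot.move_l([p[0],p[1],.345],speed=.2); bot.wait(.15)
print(status.read_tool_pos(),status.read_tcp_rot(),status.read_ft_force(),status.read_torque(),status.read_clock())
save("wrist","w_held");save("side","s_held");save("scene","c_held")
E
```

```text
0.45915728862672694 [0.11582038 0.36158778 3.23883937] 7.4583
[0.49296856 0.28923651 0.16777161] [ 0.03606905  0.07643586 -4.83282378] [-0.01942081  0.01209556  0.02773467] 0.457824197445042
[0.49289501 0.28911853 0.3437156 ] [-8.74710169e-03  9.99961247e-01 -4.44251722e-04 -8.91532911e-04] [ 0.5779563   0.15051296 -4.90138596] [-0.02481118 -0.01767357  0.03927708] 9.4
```

View pics/w_held.png

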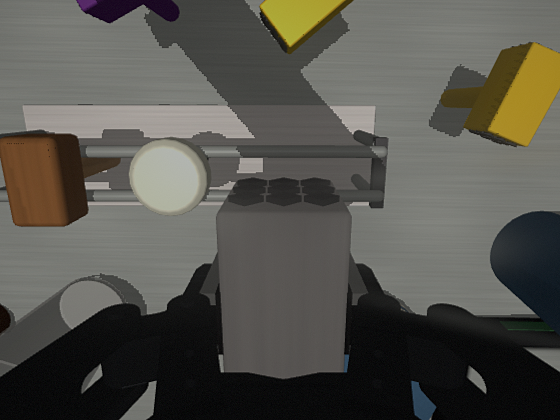

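View pics/s_held.png

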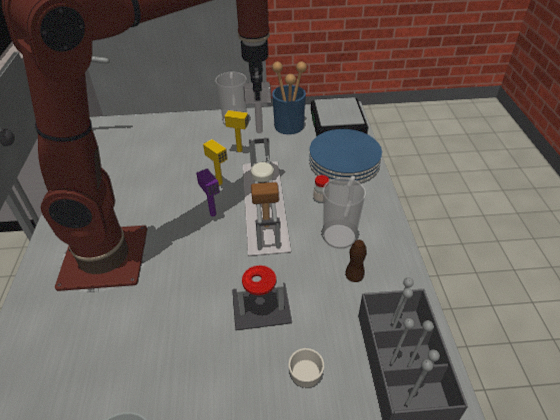

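View pics/c_held.png

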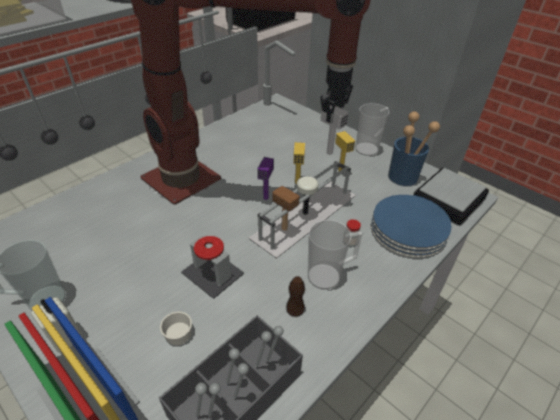

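```bash
python3 - <<'E'
from h import *
from workcell import bot,hand,vision,order,status
T=np.array([.4578,-.2156])
bot.move_l([*T,.345],frame=Q,speed=.25) 
bot.move_l([*T,.262],speed=.12); bot.wait(.3)
p=np.array(status.read_tool_pos());print(p,status.read_tcp_rot(),status.read_ft_force(),status.read_torque(),status.read_clock())
save("wrist","w_ov");save("side","s_ov");save("scene","c_ov")
for n,(u,v) in {"s_ov":(260,270),"c_ov":(208,240)}.items():
    im=load(n+".npz")["im"][v-70:v+50,u-60:u+60,::-1]; cv2.imwrite(f"pics/z_{n}.png",cv2.resize(im,None,fx=4.5,fy=4.5,interpolation=cv2.INTER_CUBIC))
E
```

```text
[ 0.45802506 -0.21565899  0.26246608] [-8.74051188e-03  9.99961716e-01 -1.67510062e-04  3.77354241e-04] [-0.35578307 -1.03217087 -3.85553949] [-0.01010768  0.02729058 -0.042324  ] 12.8667
```

View pics/z_s_ov.png

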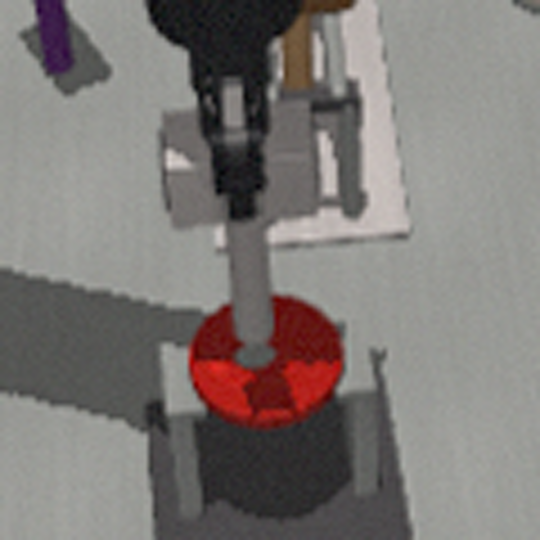

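View pics/z_c_ov.png

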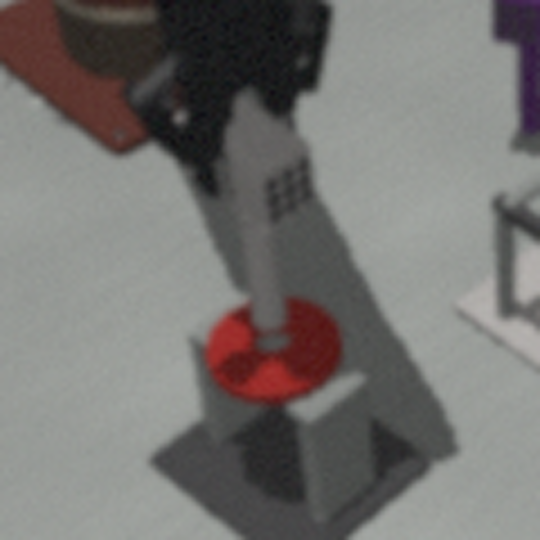

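Both crops show the handle tip right over the hole. Now I'll lower slowly, stopping on contact.

```bash
python3 - <<'E'
from h import *
from workcell import bot,hand,vision,order,status
p=np.array(status.read_tool_pos())
c=p.copy(); c[:2]=[.4578,-.2156]
for z in (.240,.225,.205):
    r=bot.move_l([*c[:2],z],speed=.03,stop_force=6)
    print(z,r,status.read_tool_pos(),np.round(status.read_ft_force(),2),np.round(status.read_torque(),3),status.read_clock())
    if r: break
E
```

```text
0.24 False [ 0.45790202 -0.2156297   0.24019265] [-0.36 -0.2  -4.48] [ 0.03  0.04 -0.03] 13.9
0.225 False [ 0.45780021 -0.21559238  0.22499882] [ 0.38  0.36 -3.64] [-0.075 -0.021  0.018] 14.55
0.205 False [ 0.4578798  -0.21565236  0.20513414] [ 0.9   0.31 -3.76] [ 0.022  0.013 -0.008] 15.3667
```

The tip is 44 mm below the collar top with no contact. I'll lower on until the head touches.

```bash
python3 - <<'E'
from h import *
from workcell import bot,hand,vision,order,status
c=[.4577,-.2156]
for z,s,f in ((.175,.04,6),(.145,.03,6),(.138,.02,6),(.1285,.008,5)):
    r=bot.move_l([*c,z],speed=s,stop_force=f)
    print(z,r,status.read_tool_pos(),np.round(status.read_ft_force(),2),np.round(status.read_torque(),3),status.read_clock())
    if r: break
save("side","s_dn");save("scene","c_dn");save("wrist","w_dn")
for n,(u,v) in {"s_dn":(260,260),"c_dn":(208,230)}.items():
    im=load(n+".npz")["im"][v-60:v+60,u-60:u+60,::-1]; cv2.imwrite(f"pics/z_{n}.png",cv2.resize(im,None,fx=4.5,fy=4.5,interpolation=cv2.INTER_CUBIC))
E
```

```text
0.175 False [ 0.45784125 -0.21569968  0.17520855] [ 0.32  0.22 -4.09] [ 0.013  0.04  -0.001] 16.2667
0.145 False [ 0.4578612  -0.21566659  0.14520558] [-0.34  0.28 -5.  ] [-0.042  0.022 -0.014] 17.4167
0.138 False [ 0.45761828 -0.21557034  0.13785646] [ 0.5  -0.83 -3.86] [-0.008  0.058  0.01 ] 17.9167
0.1285 True [ 0.45767764 -0.21559216  0.13317164] [-0.59  0.26  5.42] [ 0.067  0.117 -0.011] 18.6167
```

View pics/z_s_dn.png

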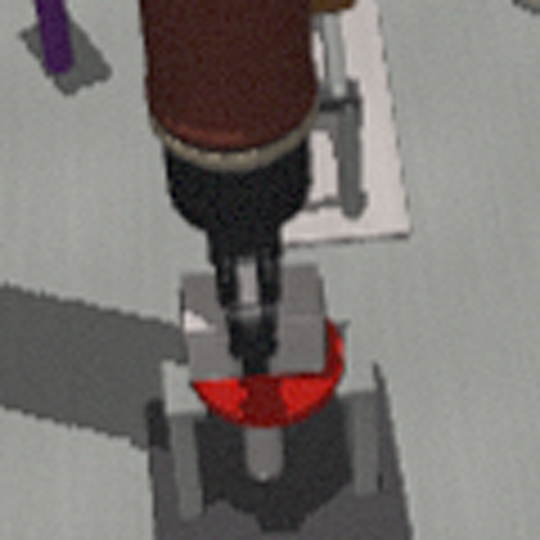

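View pics/z_c_dn.png

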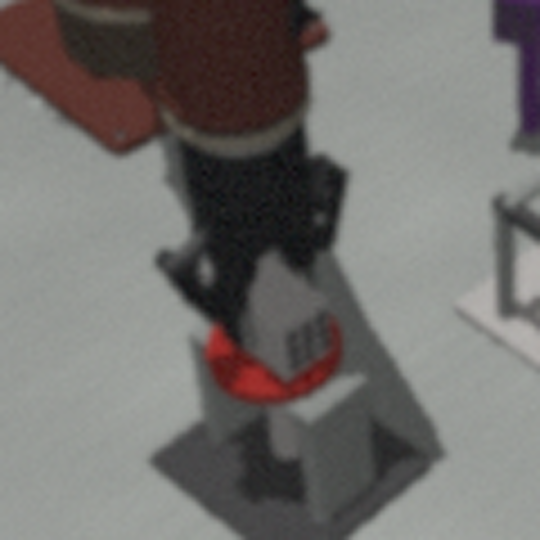

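Contact came at TCP z 0.1332, against an expected 0.1336. The views show the head on the collar with the handle through it. I'll release, retreat straight up and check.

```bash
python3 - <<'E'
from h import *
from workcell import bot,hand,vision,order,status
hand.set_gripper(0.65); bot.wait(.2)
print(status.read_width(),status.read_tool_pos(),np.round(status.read_ft_force(),2))
p=status.read_tool_pos()
bot.move_l([p[0],p[1],.16],speed=.05); print(np.round(status.read_ft_force(),2))
bot.move_l([p[0],p[1],.293],speed=.15); bot.wait(.3)
print(np.round(status.read_ft_force(),2),status.read_clock())
a=save("wrist","w_end");W=cloud(a);m=(W[...,2]>.16)&(W[...,2]<.185)&(abs(W[...,0]-.458)<.06)&(abs(W[...,1]+.216)<.04)
q=W[m]; print(cv2.minAreaRect(q[:,:2].astype(np.float32)),np.percentile(q[:,2],[5,50,95]))
A=np.c_[q[:,:2]-q[:,:2].mean(0),np.ones(len(q))];s=abs(q[:,2]-np.median(q[:,2]))<.004;print(np.linalg.lstsq(A[s],q[s,2],rcond=None)[0])
save("side","s_end");save("scene","c_end")
E
```

```text
0.6519478248894558 [ 0.45657839 -0.21520185  0.13184085] [-0.46 -0.05 -0.6 ]
[ 0.44 -1.07  0.31]
[ 0.43  0.54 -0.27] 21.3167
((0.4578375816345215, -0.21536873281002045), (0.0777842178940773, 0.040066685527563095), 0.9640344381332397) [0.1709503  0.17265582 0.17378347]
[2.61759217e-03 1.22165240e-04 1.72668279e-01]
```

View pics/w_end.png

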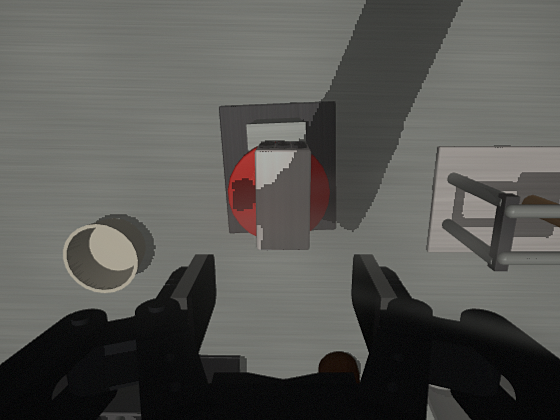

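View pics/s_end.png

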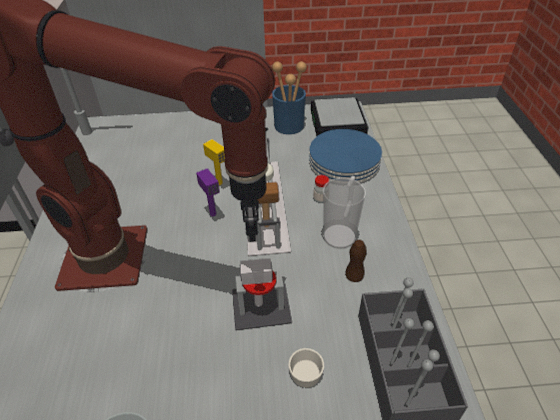

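The head's top is level (slope under 0.3%) at z = 0.1727, against 0.173 expected. It sits on the collar, the robot is clear of it, and the other things are where they were. Handing in.

```bash
python3 -c "
from workcell import order,status
order.hand_in(); print(status.read_clock())"
```

```text
the job is handed in; nothing more can be done
the job is handed in; nothing more can be done
```

The metal mallet now hangs in the stand's red collar, handle down through the hole and head resting on the collar, and the job is handed in. The robot clock read about 21 s at the last check, well under the 72 s limit.

- **Finding the hole:** I located it with the wrist camera, about 6.5 mm from the collar's centre (nominally 7 mm), so no search by feel was needed.
- **Lowering:** The handle met no contact on the way down. The head touched at tool height 0.1332 m against 0.1336 m expected. The force on the tool changed by about 9 N, which is roughly 5 N of push on top of the mallet's weight.
- **Last checks:** The head's top is level to under 0.3 % at z = 0.1727 m, against 0.173 m expected. The gripper was open and clear, and its force reading was near zero. In the final wrist and side views, everything else in sight was where it had been.
- **Small disagreements:** The cameras differed by up to 3 mm on the collar and 6 mm on the mallet, so I used the wrist camera's values. The arm also stopped 1–2 mm off target on some joint moves. Neither affected the result.

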